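Slide the parts board home in its rack and lock it

TASK

The plywood parts board has been left pulled out on its green bench rack. Push it along the rails with a fingertip until you feel it drop down into the locating notches, then swing the steel keeper fully across it, square to the rails, so that it cannot come out. Do not lift the board, keep both parts standing on it, and leave the other things on the bench alone.

Things in the scene. Friction and masses are not known exactly. Their poses are not given: they have to be found in the camera images.
- rack: Fixed bench rack: two parallel green steel rails on wooden sleepers. Origin on the bench under the centre of the board's home place; y = the way the board must slide (rails: y -240 to 130 mm), x across (keeper on the -x side), z up. Rails at |x| 50 to 75 mm, top 60 mm up, open between them but for sleepers 25 mm high. Guide lips at |x| 77 to 81 mm, 74 mm high, leave the board 2 mm play.
- notches (a point): Middle of the line across both rails at home: rack frame x 0, y 0, z 60 mm. Each rail has two notches 8 mm deep: a long one at y 22 to 88 mm and a short one at y -88 to -58 mm; their far walls stop the board once it has dropped.
- board: Loose plywood board, 150 (x) x 180 mm (y, along the rails), 22 mm high with its 4 runner feet, 0.25 to 0.45 kg. Origin: centre, at the feet's undersides; axes as the rack's. Long front feet bridge the short notches: all drop together, only at home. Starts 60 to 130 mm short (rack y -130 to -60, z 60 mm); home: y within 3 mm of 0, z 52 mm, top flush with the guide lips.
- push_face (a point): Centre of the board's rear end face, on which to push: x 0, y -90, z 11 mm in the board's frame. Over its middle 100 mm the face is 22 mm high (board edge with a batten below).
- keeper (a joint): Angle (rad) of the keeper, a steel bar 76 x 18 x 10 mm on a vertical pivot: 0 = along the rails, pointing to rack +y; 1.571 = square across the board, to rack +x; stops at -0.5 (outwards) and 1.6; grows clockwise from above. Starts at -0.35 to 0.1. Stiff (1 N at the pin), stays where left. Underside 78 mm up: 4 mm over the seated board, but blocked by a board still up.
- pivot (a point): Point on the keeper's pivot axis, fixed on the rack at x -100, y 0, z 83 mm in its frame (mid-height of the bar). Its post below is 30 x 34 mm, 70 mm high.
- keeper_pin (a point): Top centre of the upright steel pin on the keeper's free end, 12 mm in diameter, 62 mm from the pivot axis, from 88 to 113 mm above the bench: push it sideways with a fingertip.
- bearing: Loose steel bearing ring, 46 mm outside, 24 mm bore, 15 mm high, standing on the board. Origin at its underside's centre, about x = 38, y = 45 mm in the board's frame, 22 mm above the board's origin.
- gear: Loose gearwheel, 50 mm across, 24 mm high with its hub, standing on the board. Origin at its underside's centre, about x = 38, y = -40 mm in the board's frame.
- can: Bystander: upright can, 62 mm diameter, 90 mm high. Origin under its centre.
- jar: Bystander: jar, 66 mm diameter, 80 mm high. Origin under its centre.
- mug: Bystander: white mug, 76 mm diameter, 90 mm high. Origin under its centre.
- wrench: Bystander: steel wrench, 200 mm long, lying on the bench along its x axis.
- screwdriver: Bystander: screwdriver lying on the bench along its x axis.
- tray: Bystander: grey divided plastic tray, 200 x 140 mm, 45 mm high. Origin under its centre.

How it is judged (in metres and radians):
On the way, in this order (a step that is already met when the one before it is completed fails the run):
1. the board has slid along the rails and dropped level into its locating notches, the keeper not yet across (z of board in the frame of rack between 0.047 and 0.0545 m and y of board in the frame of rack between -0.006 and 0.006 m and angle between the z axis of board and the z axis of rack, either way round below 0.03 rad and value of joint keeper below 0.8 rad), for 0.2 s.
2. the keeper is swung across the seated board (z of board in the frame of rack between 0.047 and 0.0545 m and y of board in the frame of rack between -0.006 and 0.006 m and angle between the z axis of board and the z axis of rack, either way round below 0.03 rad and value of joint keeper above 1.38 rad), for 0.2 s.
At the end, for the whole second after the job is handed in: The board lies level in its notches (origin 47 to 54.5 mm above the rack's foot, within 6 mm of home along the rails, tilt under 0.03 rad) and at rest, the keeper is across it (joint above 1.38 rad, within about 11 degrees of square), and the bearing ring and the gear stand upright on the board (all of step 2 and z of bearing in the frame of board between 0.017 and 0.03 m and angle between each of bearing, gear's own z axis and vertical below 0.15 rad and z of gear in the frame of board between 0.017 and 0.03 m and linear speed of board below 0.01 m/s); the robot touches nothing.
It fails at once if the board is lifted off its rails (over 12 mm) (z of board in the frame of rack above 0.072 m).
It fails at once if a part is lifted from the board, knocked over or falls off it (z of any of bearing, gear in the frame of board above 0.037 m or z of any of bearing, gear in the frame of board below 0.01 m or angle between any of bearing, gear's own z axis and vertical above 0.6 rad).
It fails at once if the board is shoved with the arm or the body of the gripper instead of the fingers (contact force between the arm and board above 3 N).
It fails at once if a bystander on the bench is moved by more than 25 mm (distance of any of can, jar, mug, wrench, screwdriver, tray from where it was at the start of the episode above 0.025 m).
It also fails if it takes over 50 s, if anything falls off the work surface, if the arm or the gripper's body presses on something with over 40 N, if the wrist force passes 120 N, or if a joint passes its speed limit or range.

ROBOT

A 6-joint arm with a two-finger parallel gripper is mounted at the origin on the work surface. World frame = base frame: x ahead of the robot, y to its left, z up, the work surface at z = 0. Lengths are in mm, angles in degrees, forces in N, time in s.
With the tool pointing down it reaches from about 275 to 725 mm from the base axis. Payload 5.6 kg.
Tool frame: the origin (TCP) lies midway between the tips of the shut fingers; the grasp point (between the pads) lies 19 mm behind it (grip_depth is the distance from the TCP to the grasp point, in mm); z points along the fingers, y is the line along which they close (so a half turn about z gives the same grasp; the last joint's range is limited). The gripper opens to 85 mm and grips with 20 to 120 N. Pads are 22 mm wide; open, the fingers measure 114 mm over their backs; the gripper's body (76 mm by 85 mm) begins 54 mm behind the grasp point. The pads swing forward as they close: fully open they stand 13 mm farther back than shut.
Start: joints at [85.921, 14.616, 6.199, 0, -81.583, -16.306], TCP at [191.56, 515.556, 202.783] pointing down, gripper open.
Joint ranges: [-168.99, 168.99], [-69.2, 112.95], [-62.41, 85.93], [-164.36, 98.24], [-168.68, -3.75], [-174.98, 174.98]. Speed limits (degrees/s): [147.25, 147.25, 180, 180, 180, 180].

INTERFACE

Orientations are given as [roll, pitch, yaw] about the fixed x, y, z axes, in that order (R = Rz(yaw) Ry(pitch) Rx(roll)).
In Python, from cell import * gives the robot as it stands.
- The arm moves only by the shell command python3 -m jog 'ROWS' [OPENING] [FORCE]. ROWS is JSON, one flat list of numbers, 4 for each row, row after row: the shift along the world's x, y, z in mm, then the turn about the world's z in rad. In form: [tx, ty, tz, spin, tx, ty, tz, spin, ...]. A call has 1 to 8 rows; each row shifts and turns the commanded pose from where the row before left it; what a row does not reach is not made up. A row lasts 1/12 s, in which the tool goes at most 41.7 mm and 7.16 degrees, less where a joint would pass 70% of its speed; a pose out of reach is approached as far as the arm can. A call with a gripper value outside its range is refused whole. OPENING is the closure, from -1 (fully open) to 1 (shut), set as the call begins (- or left out, the last holds). The fingers move at their own pace and stop on an object; FORCE is the grip in N (left out, the last holds). Time passes only in rows, so rows that do not move let the fingers close. It gives the time, the measured TCP pose, the force, the opening and the grip force at its end, in the units of the state.
- get_state(): the state, without advancing time (a new reading comes with each control period).
- grab_frame(name): name is "scene" or "top"; returns a dict with "color" (384x512x3 uint8, red, green, blue), "fx", "fy", "cx", "cy" (pixels), "dist" ([k1, k2, p1, p2, k3] as OpenCV has them; the pictures are not rectified), "rvec" (rotation vector, rad) and "tvec" (3), from world to camera coordinates, as OpenCV has them. Camera axes: x right, y down, z forward; pixel columns grow to the right and rows downward; lengths in mm; the calibration is good to about 2 mm. A picture is of the moment at which its call begins. There is no depth.
- sign_off(): hands the job in; it is judged then, once.
The state is a dict: "t": time; "joint_positions": joint angles; "qvel": joint speeds; "joint_efforts": joint torques, N m; "tcp_pos": TCP position; "tcp_rot": TCP orientation; "wrist_force": force on the tool from outside, world axes, zero at the start; "wrist_torque": the same for the moment, N m; "width": finger opening in mm; "finger_force": force on a finger pad.
Only numpy, scipy, OpenCV 4.12 (cv2) and the standard library are available. Lean on these libraries where they do the work, as an engineer would, in place of code of your own. Each camera call takes 0.05 s, during which the arm holds its last target. There are 200 camera calls.

## Working session

There is one attempt and no reset: what is moved stays moved. The work goes in short steps, Python scripts to look and compute and a shell command to move; the robot and the scene stay as the last step left them, time stands still between calls to the robot, and variables do not carry over. Pictures are saved under pics/ and viewed, at most 10 in all, crops included, and the job is handed in when it is done.

```bash
mkdir -p pics; python3 - <<'E'
from cell import *
import cv2
for n in("scene","top"):
    f=grab_frame(n); cv2.imwrite(f"pics/{n}0.png",cv2.resize(f["color"][:,:,::-1],(800,600),interpolation=cv2.INTER_CUBIC))
    print(n,f["fx"],f["rvec"],f["tvec"])
s=get_state();print(s["t"],s["tcp_pos"],s["tcp_rot"],s["width"])
E
```

```text
scene 420.8972352564121 [ 0.88428727  2.36529325 -1.27320533] [ 486.63402008 -134.61341142 1453.94292588]
top 369.37587757782666 [ 2.19207943 -2.18275182  0.10441019] [ -50.49897364  609.03483645 1232.97894632]
0.1 [191.37317008 515.1125026  201.99242862] [ 1.79902039e+02 -5.65253462e-03 -2.03864425e+01] 85.76022334096609
```

View pics/top0.png

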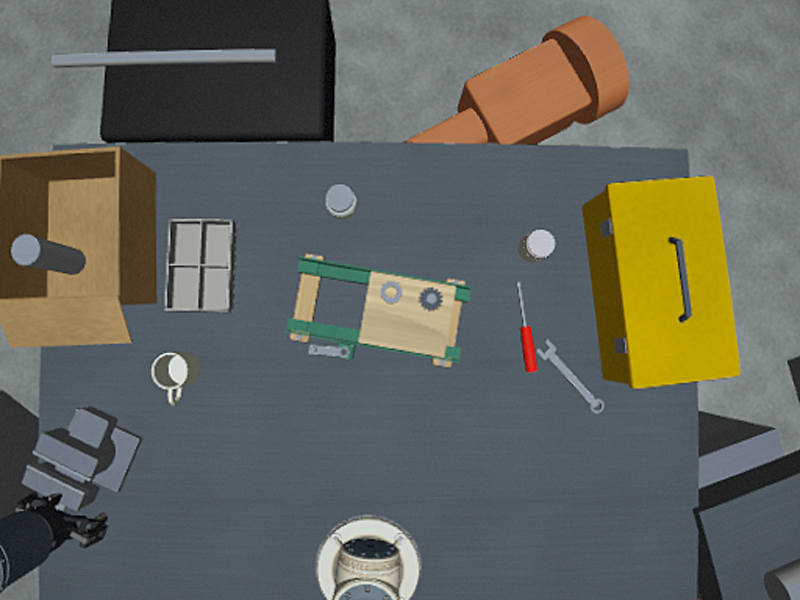

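View pics/scene0.png

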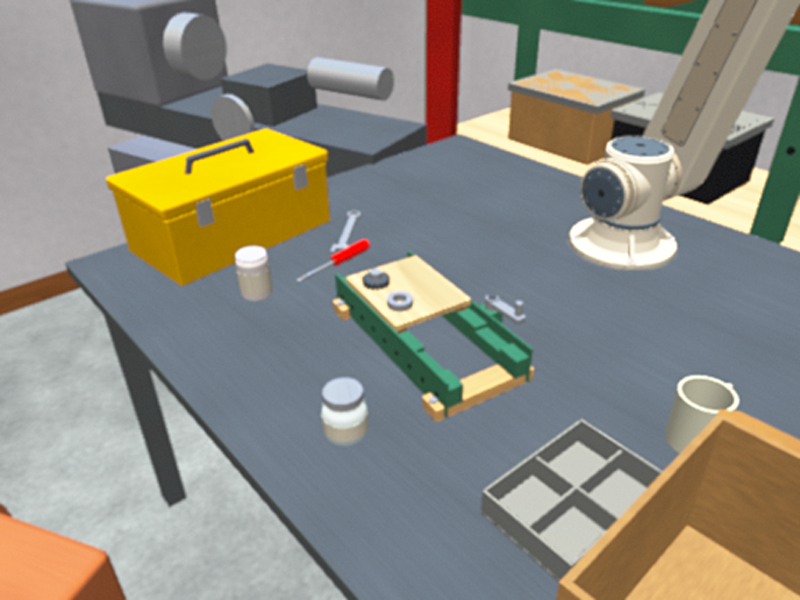

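The top view has the rack at about (380,310), with its slide direction towards image left (world +y). The board is at (412,312), the keeper's pivot bolt near (345,352) and its pin near (315,350). The wrench and screwdriver lie well to the right of the rear end, around (530,340).

```bash
cat > h.py <<'E'
from cell import *
import cv2, numpy as np
def cast(f,px,z):
    K=np.array([[f["fx"],0,f["cx"]],[0,f["fy"],f["cy"]],[0,0,1.]])
    u=cv2.undistortPoints(np.array(px,float).reshape(-1,1,2),K,np.array(f["dist"])).reshape(-1,2)
    R=cv2.Rodrigues(np.array(f["rvec"],float))[0]; c=-R.T@np.array(f["tvec"],float)
    d=np.c_[u,np.ones(len(u))]@R
    return (c+d*((z-c[2])/d[:,2])[:,None])[:,:2]
def proj(f,P):
    K=np.array([[f["fx"],0,f["cx"]],[0,f["fy"],f["cy"]],[0,0,1.]])
    return cv2.projectPoints(np.array(P,float).reshape(-1,1,3),np.array(f["rvec"],float),np.array(f["tvec"],float),K,np.array(f["dist"]))[0].reshape(-1,2)
def rect(f,m,z):
    c,_=cv2.findContours(m,cv2.RETR_EXTERNAL,cv2.CHAIN_APPROX_NONE)
    c=max(c,key=cv2.contourArea); return cv2.minAreaRect(cast(f,c,z).astype(np.float32))
E
python3 - <<'E'
from h import *
f=grab_frame("top"); im=f["color"]; h=cv2.cvtColor(im,cv2.COLOR_RGB2HSV)
roi=np.zeros(h.shape[:2],np.uint8); roi[155:240,178:306]=255
g=cv2.inRange(h,(60,80,30),(90,255,255))&roi
w=cv2.inRange(h,(10,40,120),(30,255,255))&roi
w=cv2.morphologyEx(w,cv2.MORPH_OPEN,np.ones((9,9),np.uint8))
p=cv2.findNonZero(g)
r=cv2.minAreaRect(cast(f,p,74).astype(np.float32)); print("green",r,cv2.boxPoints(r))
rb=rect(f,w,82); print("board",rb,cv2.boxPoints(rb))
print("pivot,pin",cast(f,[[345*.64,352*.64]],88),cast(f,[[315*.64,350*.64]],113))
crop=im[150:245,175:310]; cv2.imwrite("pics/c1.png",cv2.resize(crop[:,:,::-1],(800,563),interpolation=cv2.INTER_CUBIC))
E
```

```text
green ((549.8807983398438, -18.326950073242188), (367.4890441894531, 193.835205078125), 80.58263397216797) [[ 424.20422 -183.73694]
 [ 615.427   -215.45322]
 [ 675.5574   147.08304]
 [ 484.3346   178.79932]]
board ((552.8135375976562, -88.78028106689453), (199.31686401367188, 149.82656860351562), 80.2582015991211) [[ 462.11743  -174.32571 ]
 [ 609.78357  -199.67761 ]
 [ 643.50964    -3.234848]
 [ 495.8435     22.11705 ]]
pivot,pin [[474.90841875  46.3806908 ]] [[479.2874736  105.17249709]]
```

View pics/c1.png

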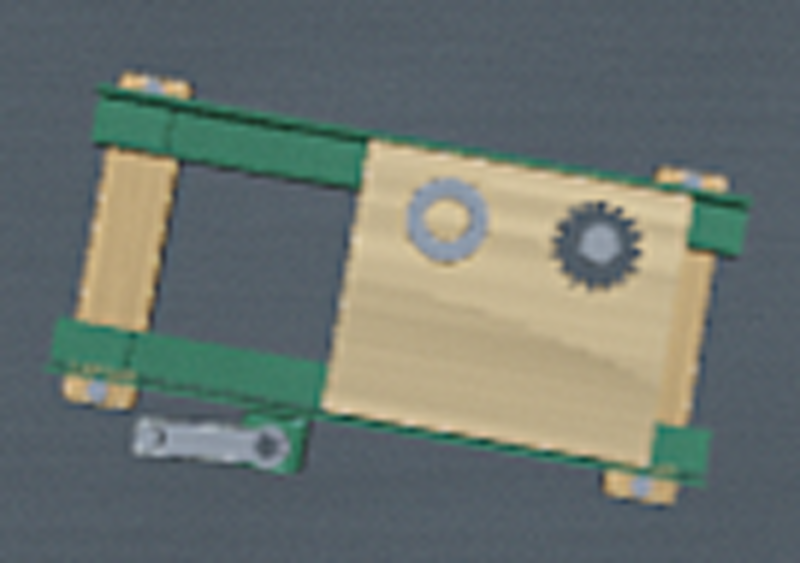

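The crop shows the board corners at (372,140), (323,410), (650,465) and (693,195). The keeper's pivot is at (268,445) and its pin at (150,437), so it points along the rails and slightly outwards.

```bash
python3 - <<'E'
from h import *
f=grab_frame("top")
o=lambda p:np.array(p)/5.926+[174.6,149.6]
B=cast(f,o([[372,140],[323,410],[650,465],[693,195]]),82);print("board",B,B.mean(0),"rear mid",B[2:].mean(0))
L=cast(f,o([[98,90],[750,203],[707,486],[50,370]]),74);print("lips",L,L.mean(0))
pv=cast(f,o([[268,445]]),88)[0];pin=cast(f,o([[150,437]]),113)[0];print("pv",pv,"pin",pin,np.hypot(*(pin-pv)))
d=(L[0]-L[1]+L[3]-L[2]);a=np.arctan2(d[0],d[1]);d2=(B[0]-B[3]+B[1]-B[2]);print("yaw",-np.degrees(a),-np.degrees(np.arctan2(*d2)))
ey=np.array([np.sin(a),np.cos(a)]);ex=np.array([ey[1],-ey[0]])
print("origin from pivot",pv+100*ex,"from lips",L.mean(0)+55*ey, "ey",ey)
O=(pv+100*ex+L.mean(0)+55*ey)/2
print("board in rack",(B.mean(0)-O)@ex,(B.mean(0)-O)@ey,"keeper",np.arctan2((pin-pv)@ex,(pin-pv)@ey))
E
```

```text
board [[ 643.76742398   -5.62454516]
 [ 495.74958624   20.13734265]
 [ 466.39731184 -158.21567652]
 [ 614.3045036  -182.3840924 ]] [555.05470642 -81.52174286] rear mid [ 540.35090772 -170.29988446]
lips [[ 671.8590284   146.7637305 ]
 [ 610.72553382 -215.12954686]
 [ 454.6519456  -190.46325711]
 [ 516.75236808  170.69680481]] [563.49721897 -22.03306716]
pv [476.77057615  49.52631665] pin [481.31433001 110.5073238 ] 61.15005259764055
yaw -9.672291908194047 -9.404191484723192
origin from pivot [575.34905964  32.72504903] from lips [572.73791617  32.18509875] ey [0.16801268 0.98578483]
board in rack 0.43069718785161887 -115.54697347258887 keeper -0.09443980676817378
```

```bash
python3 -m jog '[14,-30,0,0.024,14,-30,0,0.024,14,-30,0,0.024,14,-30,0,0.024,14,-30,0,0.024,14,-30,0,0.024,14,-30,0,0.024,14,-30,0,0.02]' 1 40
python3 -m jog '[14,-30,0,0,14,-30,0,0,14,-30,0,0,14,-30,0,0,14,-30,0,0,14,-30,0,0,14,-30,0,0,14,-30,0,0]'
python3 -m jog '[14,-30,0,0,14,-30,0,0,14,-30,0,0,14,-30,0,0,14,-30,0,0,14,-30,0,0,14,-30,0,0,0,0,0,0]'
```

```text
t: 0.87
tcp_pos: [303.8, 273.9, 202.8]
tcp_rot: [-180.0, 0.0, -9.5]
wrist_force: [0.1, 1.0, 0.2]
width: -0.1
finger_force: 0.0
t: 1.53
tcp_pos: [415.8, 33.9, 202.9]
tcp_rot: [-180.0, -0.0, -9.6]
wrist_force: [1.3, 1.1, 0.7]
width: -0.4
finger_force: 0.0
t: 2.2
tcp_pos: [514.5, -178.7, 201.3]
tcp_rot: [179.9, 0.1, -9.8]
wrist_force: [0.6, 1.4, -0.1]
width: -0.1
finger_force: 0.0
```

```bash
python3 -m jog '[10,-16,0,0,9,-16,0,0,0,0,-25,0,0,0,-30,0,0,0,-30,0,0,0,-25,0,0,0,-20,0,0,0,-10,0]'
python3 -m jog '[0,0,0,0,0,0,0,0]'
python3 - <<'E'
from h import *
f=grab_frame("scene"); cv2.imwrite("pics/s2.png",cv2.resize(f["color"][130:280,160:360,::-1],(800,600),interpolation=cv2.INTER_CUBIC))
E
```

```text
t: 2.87
tcp_pos: [530.5, -205.8, 59.6]
tcp_rot: [-180.0, 0.3, -9.6]
wrist_force: [-0.3, -0.2, -0.3]
width: 0.4
finger_force: 0.0
t: 3.03
tcp_pos: [532.8, -206.6, 63.3]
tcp_rot: [180.0, -0.0, -9.6]
wrist_force: [0.2, 0.2, 0.8]
width: -0.1
finger_force: 0.0
```

View pics/s2.png

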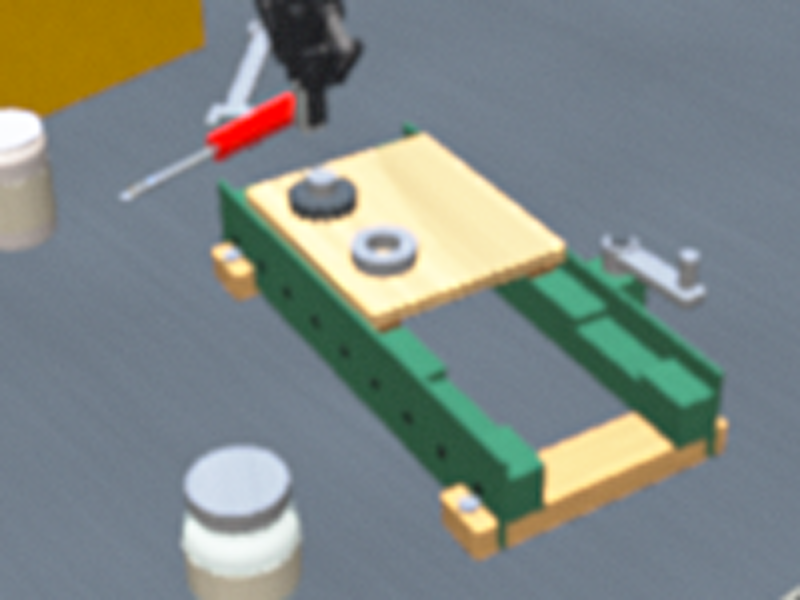

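The fingertip is behind the board's rear edge at crop pixel (313,125). I'll check that against the projection of the TCP.

```bash
python3 - <<'E'
from h import *
f=grab_frame("scene"); print((proj(f,[get_state()["tcp_pos"],[540.3,-170.3,82]])-[160,130])*4)
E
```

```text
[[311.17740626 155.82318543]
 [334.18619443 156.89779767]]
```

```bash
python3 - <<'E'
from h import *
print(get_state()["tcp_pos"])
f=grab_frame("scene"); cv2.imwrite("pics/s3.png",cv2.resize(f["color"][120:180,205:285,::-1],(800,600),interpolation=cv2.INTER_NEAREST))
f=grab_frame("top"); cv2.imwrite("pics/t3.png",cv2.resize(f["color"][150:245,175:310,::-1],(800,563),interpolation=cv2.INTER_NEAREST))
E
```

```text
[ 533.74990836 -206.71330937   64.50537748]
```

View pics/s3.png

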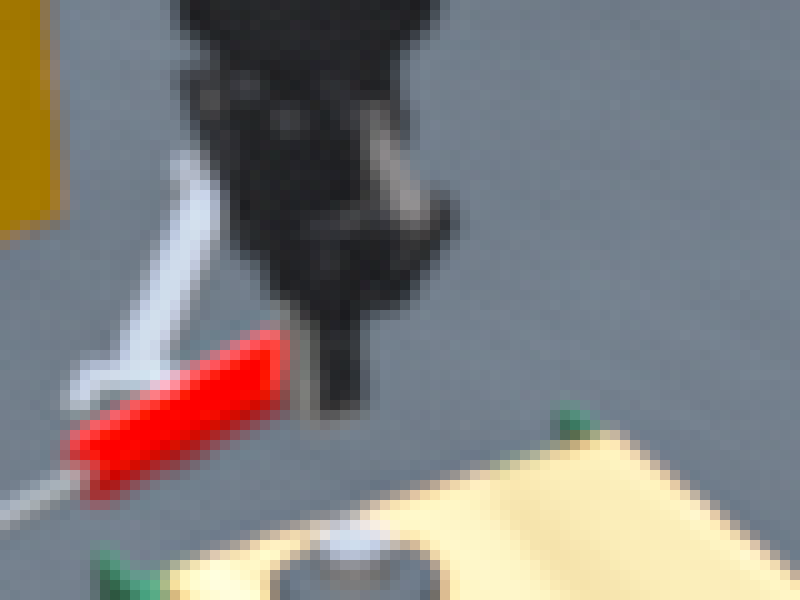

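View pics/t3.png

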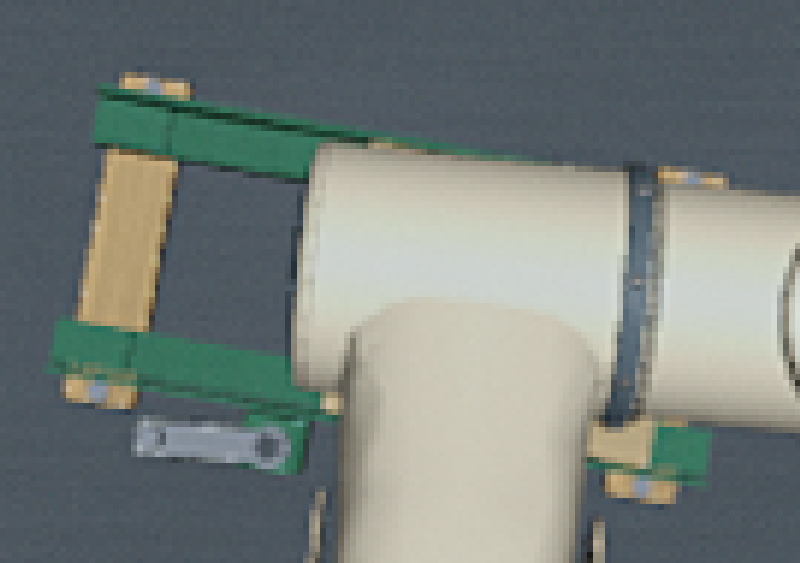

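The visible tip is about 8 px higher than the TCP projection. That means it's either about 25 mm higher than reported or further back. I'll lower it a little and let contact with the face decide which.

```bash
python3 -m jog '[0,0,-8,0,0,0,-7,0,1,6,0,0,1,6,0,0,1,4,0,0,0,0,0,0]'
python3 -m jog '[0.5,3,0,0,0.5,3,0,0,0,0,0,0]'
python3 -m jog '[0.5,3,0,0,0.5,3,0,0,0,0,0,0]'
python3 - <<'E'
from h import *
print(get_state()["tcp_pos"],get_state()["wrist_force"])
f=grab_frame("scene"); cv2.imwrite("pics/s4.png",cv2.resize(f["color"][120:180,205:285,::-1],(800,600),interpolation=cv2.INTER_NEAREST))
E
```

```text
t: 3.73
tcp_pos: [536.0, -189.5, 48.0]
tcp_rot: [-180.0, -0.0, -9.5]
wrist_force: [0.3, 0.4, -0.6]
width: 0.1
finger_force: 0.0
t: 3.98
tcp_pos: [536.8, -183.9, 47.9]
tcp_rot: [-180.0, -0.0, -9.6]
wrist_force: [-0.1, -0.3, 0.1]
width: 0.4
finger_force: 0.0
t: 4.23
tcp_pos: [537.7, -178.0, 47.8]
tcp_rot: [-180.0, -0.0, -9.6]
wrist_force: [0.1, 0.0, -0.6]
width: -0.2
finger_force: 0.0
[ 537.67614908 -177.98389969   47.8164158 ] [ 0.11802329  0.00061622 -0.61112739]
```

View pics/s4.png

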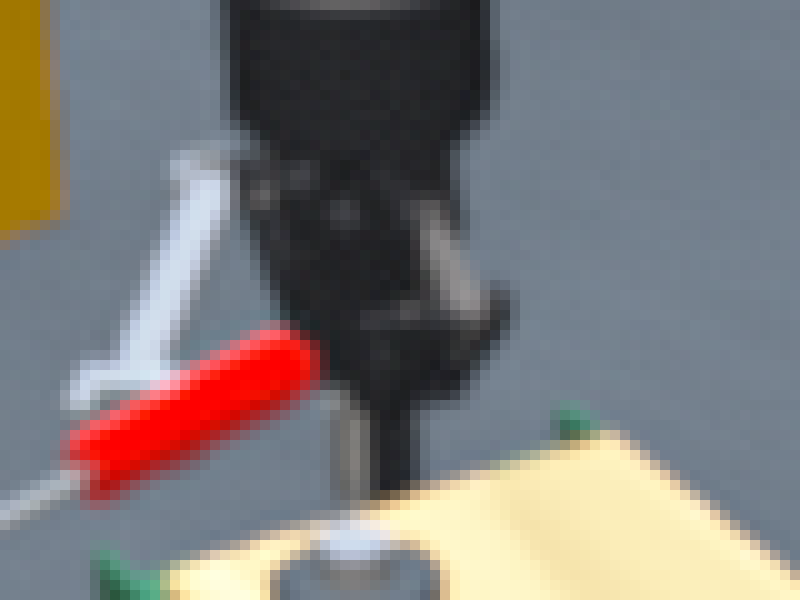

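```bash
python3 - <<'E'
from h import *
f=grab_frame("scene")
t=np.array([537.7,-178,47.8])
for d in ([0,0,0],[0,0,25],[0,0,35],[-4,-25,0],[-6,-35,0]): print(d,(proj(f,[t+d])-[205,120])*10,(proj(f,[np.array([532.8,-206.6,63.3])+d])-[205,120])*10)
print((proj(f,[[540.3,-170.3,82],[540.3,-170.3,60]])-[205,120])*10)
E
```

```text
[0, 0, 0] [[379.74867734 578.72054967]] [[330.81405032 492.09056172]]
[0, 0, 25] [[376.87484126 506.3924844 ]] [[327.41807068 419.48910325]]
[0, 0, 35] [[375.70634085 477.00178548]] [[326.03727421 389.99024178]]
[-4, -25, 0] [[337.96312948 541.8889698 ]] [[290.10525417 456.81657661]]
[-6, -35, 0] [[322.60947508 526.99313092]] [[275.16845478 442.54650657]]
[[385.46548608 492.24449417]
 [387.93664664 556.70557824]]
```

The image columns match a tip about 25 mm higher than the pose reports, and rule out the further-back case. So the true tip is now near z 73. I'll lower 10 mm more, which is safe either way, and advance.

```bash
python3 -m jog '[0,0,-5,0,0,0,-5,0,0.5,3,0,0,0,0,0,0]'
python3 -m jog '[0.5,3,0,0,0.5,3,0,0,0,0,0,0]'
python3 -m jog '[0.5,3,0,0,0.5,3,0,0,0,0,0,0]'
```

```text
t: 4.67
tcp_pos: [538.8, -178.7, 46.1]
tcp_rot: [179.6, -0.3, -9.4]
wrist_force: [-18.4, 0.4, 45.3]
width: 0.3
finger_force: 23.1
t: 4.92
tcp_pos: [540.7, -176.7, 46.4]
tcp_rot: [179.3, -0.5, -9.4]
wrist_force: [-14.5, -15.2, 39.8]
width: -0.5
finger_force: 19.8
t: 5.17
tcp_pos: [541.9, -172.5, 46.4]
tcp_rot: [179.2, -0.5, -9.4]
wrist_force: [-13.7, -21.9, 36.7]
width: 0.0
finger_force: 18.7
```

The upward force of 45 N, starting at reported z about 46, means the tip came down on the board's top edge at z 82. The true offset is therefore about +35 mm. I'll raise, back off, check the board, and lower again to reported z of about 27.

```bash
python3 -m jog '[0,0,12,0,0,0,12,0,-2,-12,0,0,-2,-12,0,0,-2,-12,0,0,-1,-6,0,0,0,0,0,0]'
python3 - <<'E'
from h import *
s=get_state();print(s["tcp_pos"],s["wrist_force"],s["width"],s["joint_positions"])
f=grab_frame("scene"); cv2.imwrite("pics/s5.png",cv2.resize(f["color"][120:200,205:312,::-1],(800,600),interpolation=cv2.INTER_NEAREST))
print((proj(f,[s["tcp_pos"]])-[205,120])*7.5)
E
```

```text
t: 5.75
tcp_pos: [532.1, -207.0, 60.8]
tcp_rot: [180.0, 0.1, -9.7]
wrist_force: [0.1, 0.1, -0.0]
width: -0.0
finger_force: 0.0
[ 532.09919427 -207.02881776   60.76362217] [ 0.13388226  0.0914933  -0.0053903 ] -0.02805087950070378 [-5.56889498e+00  2.17080244e+01 -5.07656355e+00  2.52891444e-03
 -6.33205181e+01  8.58309680e+01]
[[249.06708768 373.52796529]]
```

View pics/s5.png

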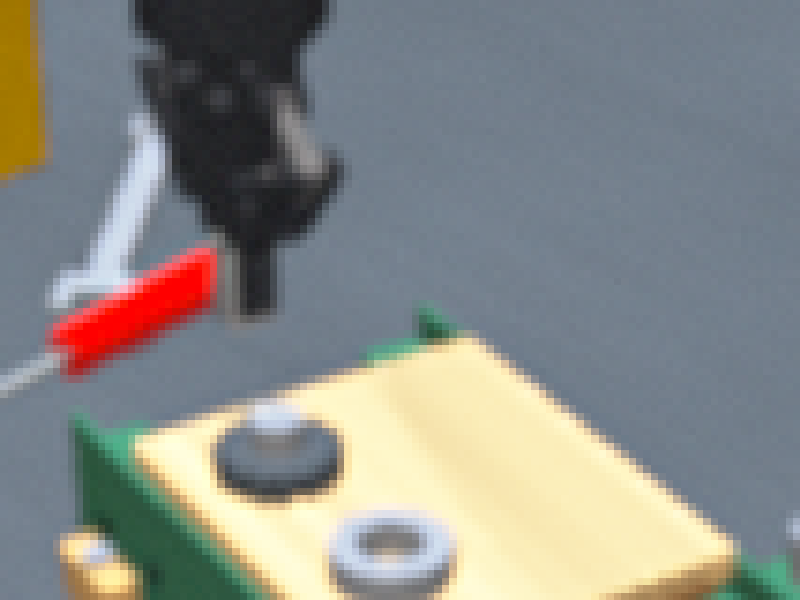

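The board slid about 10 mm forward with both parts still standing. The tip shows at (247,318) against a projection of (249,373), which puts the offset at +25 to +35 mm. I'll lower to reported z of about 32 and push.

```bash
python3 -m jog '[0,0,-10,0,0,0,-10,0,0,0,-9,0,1.5,10,0,0,1.5,9,0,0,0,0,0,0]'
python3 -m jog '[1,5,0,0,1,5,0,0,0,0,0,0]'
python3 -m jog '[1,5,0,0,1,5,0,0,0,0,0,0]'
python3 -m jog '[1,5,0,0,1,5,0,0,0,0,0,0]'
```

```text
t: 6.3
tcp_pos: [536.5, -184.6, 32.6]
tcp_rot: [-180.0, 0.0, -9.5]
wrist_force: [-0.4, -0.6, 0.2]
width: 0.0
finger_force: 0.0
t: 6.55
tcp_pos: [538.6, -175.5, 33.1]
tcp_rot: [-180.0, -0.0, -9.6]
wrist_force: [-0.2, -0.3, -0.2]
width: 0.2
finger_force: 0.0
t: 6.8
tcp_pos: [540.3, -165.9, 33.0]
tcp_rot: [180.0, -0.0, -9.6]
wrist_force: [-0.0, -1.5, 0.8]
width: -0.1
finger_force: 0.0
t: 7.05
tcp_pos: [542.3, -155.7, 32.9]
tcp_rot: [-180.0, -0.0, -9.6]
wrist_force: [1.2, -0.6, 1.1]
width: -0.0
finger_force: 0.2
```

```bash
python3 -m jog '[1,5,0,0,1,5,0,0,1,5,0,0,1,5,0,0,0.6,5,0,0,0,0,0,0]'
cat > b.py <<'E'
from h import *
f=grab_frame("scene"); 
h=cv2.cvtColor(f["color"],cv2.COLOR_RGB2HSV)
cv2.imwrite("pics/x.png",cv2.resize(f["color"][130:280,160:360,::-1],(800,600),interpolation=cv2.INTER_CUBIC))
# front-left board corner as seen: lowest/rightmost wood points, board blob around middle
w=cv2.inRange(h,(10,40,120),(30,255,255)); w[:140]=0; w[225:]=0; w[:,:205]=0; w[:,310:]=0
w=cv2.morphologyEx(w,cv2.MORPH_OPEN,np.ones((5,5),np.uint8))
c=max(cv2.findContours(w,cv2.RETR_EXTERNAL,cv2.CHAIN_APPROX_NONE)[0],key=cv2.contourArea)[:,0]
O=np.array([574,32.5]);ey=np.array([.168,.9858]);ex=np.array([ey[1],-ey[0]])
P=cast(f,c,82)-O; q=np.c_[P@ex,P@ey]
m=np.abs(q[:,0])<60
print("front y (z82)",np.percentile(q[m,1],97),"rear",np.percentile(q[m,1],3),"x",q[:,0].min(),q[:,0].max(), get_state()["wrist_force"])
E
python3 b.py
```

```text
t: 7.55
tcp_pos: [547.0, -130.1, 32.7]
tcp_rot: [-180.0, -0.0, -9.6]
wrist_force: [0.5, 0.3, 0.2]
width: 0.3
finger_force: 0.0
front y (z82) 44.01224924175141 rear -150.59339328656944 x -73.87841436106045 82.85907488671802 [-0.07172793 -0.49504118  0.10100521]
```

View pics/x.png

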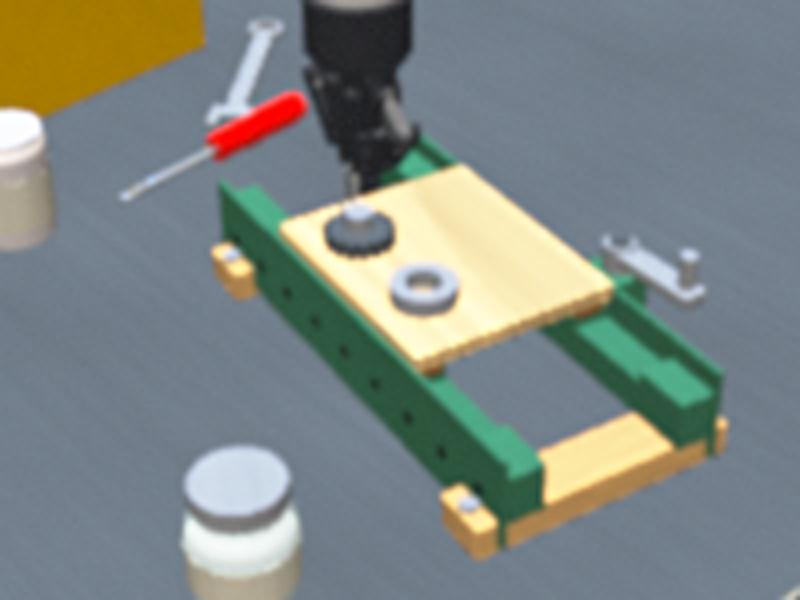

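The finger is pushing the board's rear face at (355,190), the board has advanced and both parts are standing. About 60 mm of travel remains.

```bash
python3 -m jog '[1,5,0,0,1,5,0,0,0.8,5,0,0,0.8,5,0,0,0.8,5,0,0,0.8,5,0,0,0.8,5,0,0,0.8,5,0,0]'
python3 -m jog '[0.7,4,0,0,0.7,4,0,0,0,0,0,0]'
python3 -m jog '[0.5,3,0,0,0.5,3,0,0,0,0,0,0]'
python3 b.py
```

```text
t: 8.27
tcp_pos: [553.3, -90.8, 32.6]
tcp_rot: [180.0, 0.0, -9.6]
wrist_force: [-0.1, -2.2, -1.7]
width: -0.2
finger_force: 1.1
t: 8.52
tcp_pos: [555.3, -82.4, 32.9]
tcp_rot: [-180.0, -0.0, -9.6]
wrist_force: [0.2, -0.1, 0.3]
width: 0.1
finger_force: 0.0
t: 8.77
tcp_pos: [556.0, -77.1, 32.9]
tcp_rot: [-180.0, -0.0, -9.6]
wrist_force: [-0.5, 0.0, 0.5]
width: 0.2
finger_force: 0.3
front y (z82) 93.69615392845537 rear -96.43834770863715 x -72.99022603325078 82.92114377797904 [-1.14601123  0.46525928  0.57745302]
```

```bash
python3 -m jog '[0.3,2,0,0,0.3,2,0,0,0,0,0,0]'
python3 -m jog '[0.3,1.5,0,0,0.3,1.5,0,0,0,0,0,0]'
python3 -m jog '[0.3,1.5,0,0,0,0,0,0]'
python3 b.py
```

```text
t: 9.07
tcp_pos: [556.5, -73.4, 32.9]
tcp_rot: [180.0, -0.0, -9.6]
wrist_force: [0.8, -2.5, 0.5]
width: -0.2
finger_force: 1.0
t: 9.32
tcp_pos: [557.4, -70.2, 33.0]
tcp_rot: [-180.0, -0.0, -9.6]
wrist_force: [-0.1, -2.3, 1.6]
width: -0.1
finger_force: 0.9
t: 9.48
tcp_pos: [557.7, -68.8, 33.1]
tcp_rot: [-180.0, -0.0, -9.6]
wrist_force: [-0.7, -2.1, 1.0]
width: -0.1
finger_force: 1.1
front y (z82) 100.55867259407316 rear -87.84144496303944 x -71.28060098184677 67.95577658748886 [ 0.08327082 -2.59918189  1.73102634]
```

```bash
python3 -m jog '[0.3,1.5,0,0,0,0,0,0]'
python3 -m jog '[0.3,1.5,0,0,0,0,0,0]'
python3 b.py
```

```text
t: 9.7
tcp_pos: [557.8, -67.2, 32.7]
tcp_rot: [-180.0, -0.0, -9.6]
wrist_force: [-0.4, -1.2, 0.2]
width: 0.1
finger_force: 0.9
t: 9.87
tcp_pos: [557.7, -65.9, 32.6]
tcp_rot: [180.0, 0.0, -9.6]
wrist_force: [-0.7, -3.1, 0.1]
width: -0.2
finger_force: 1.3
front y (z82) 101.02115402558125 rear -75.81060790290285 x -65.88463911153072 44.10238782994657 [-0.7305866  -2.88770839  1.16335872]
```

```bash
python3 -m jog '[0.3,1.5,0,0,0,0,0,0]'
python3 -m jog '[0.3,1.5,0,0,0,0,0,0]'
sed -i 's/w\[225:\]=0/w[245:]=0/; s/w\[:,310:\]=0/w[:,340:]=0/' b.py; python3 b.py
```

```text
t: 10.08
tcp_pos: [557.7, -65.8, 32.6]
tcp_rot: [179.9, 0.1, -9.6]
wrist_force: [0.2, -7.2, 1.0]
width: 0.3
finger_force: 3.8
t: 10.25
tcp_pos: [557.7, -65.6, 32.7]
tcp_rot: [179.7, 0.1, -9.6]
wrist_force: [-0.1, -11.8, -0.2]
width: -0.0
finger_force: 6.1
front y (z82) 114.0555993244365 rear -75.18523071870933 x -65.94625903305867 83.27448038537302 [ -0.98134552 -12.87828791   0.22589558]
```

The TCP stalls at y -65.8 while the force climbs to 12 N, so the board has dropped and is against the far walls of the notches. Next: back off, raise, and work out the arc for the keeper pin.

```bash
python3 -m jog '[-1,-8,0,0,-1.5,-9,0,0,0,0,25,0,0,0,35,0,0,0,35,0,0,0,10,0,0,0,0,0]'
python3 b.py
python3 - <<'E'
from h import *
pv=np.array([476.8,49.5]);a=np.radians(9.6);ey=np.array([np.sin(a),np.cos(a)]);ex=np.array([ey[1],-ey[0]])
P=lambda th,d:pv+62*(np.sin(th)*ex+np.cos(th)*ey)-d*(np.cos(th)*ex-np.sin(th)*ey)
print(get_state()["tcp_pos"],"start",P(-.09,40),P(-.09,17))
t=-.09+np.arange(0,18)*.1; W=np.array([P(x,17) for x in t]);print(np.c_[t[1:],np.round(np.diff(W,axis=0),1)],W[-1])
# keeper check
f=grab_frame("top");print("pin px",proj(f,[[481.3,110.5,113],[476.8,49.5,88]]))
E
```

```text
t: 10.88
tcp_pos: [558.7, -79.8, 141.9]
tcp_rot: [-179.8, -0.5, -9.6]
wrist_force: [-0.3, 0.3, -0.9]
width: -0.0
finger_force: 0.0
front y (z82) 114.61818879167635 rear -75.07232134839187 x -65.94625903305867 83.27448038537302 [-0.23404578  0.35530986 -1.14412425]
[557.29797054 -79.50877398 139.4577918 ] start [441.7236063  114.41260744] [464.65447706 112.63070784]
[[ 0.01  6.4   0.9 ]
 [ 0.11  6.4   0.3 ]
 [ 0.21  6.4  -0.4 ]
 [ 0.31  6.3  -1.  ]
 [ 0.41  6.2  -1.7 ]
 [ 0.51  6.   -2.3 ]
 [ 0.61  5.8  -2.9 ]
 [ 0.71  5.4  -3.4 ]
 [ 0.81  5.1  -3.9 ]
 [ 0.91  4.7  -4.4 ]
 [ 1.01  4.2  -4.9 ]
 [ 1.11  3.7  -5.3 ]
 [ 1.21  3.1  -5.6 ]
 [ 1.31  2.6  -5.9 ]
 [ 1.41  2.   -6.1 ]
 [ 1.51  1.3  -6.3 ]
 [ 1.61  0.7  -6.4 ]] [540.96938519  53.41024358]
pin px [[199.91445649 223.34741647]
 [219.83271567 224.68365031]]
```

```bash
python3 -m jog '[-16,26,0,0,-16,26,0,0,-17,28,0,0,-17,28,0,0,-17,28,0,0,-17,28,0,0,-17,28,0,0,0,0,0,0]'
python3 -m jog '[0,1,-20,0,0,0,-25,0,0,0,-20,0,0,0,-10,0,0,0,0,0,0,0,0,0]'
```

```text
t: 11.65
tcp_pos: [436.1, 115.3, 136.5]
tcp_rot: [-180.0, 0.2, -9.4]
wrist_force: [0.2, 0.5, -0.7]
width: -0.4
finger_force: 0.0
t: 12.15
tcp_pos: [438.3, 112.5, 61.8]
tcp_rot: [179.9, 0.1, -9.6]
wrist_force: [0.4, -1.0, 0.2]
width: -0.0
finger_force: 0.0
```

```bash
python3 -m jog '[8,0,4,0.04,8,0,0,0.04,6,0,0,0,0,0,0,0]'
python3 -m jog '[5,0,0,0,0,0,0,0]'
python3 -m jog '[4,0.5,0,0,0,0,0,0]'
```

```text
t: 12.48
tcp_pos: [462.4, 113.3, 67.3]
tcp_rot: [-180.0, -0.1, -5.1]
wrist_force: [0.3, -0.0, -0.7]
width: -0.0
finger_force: 0.0
t: 12.65
tcp_pos: [466.4, 113.0, 66.9]
tcp_rot: [180.0, -0.0, -5.1]
wrist_force: [0.2, 0.5, 0.4]
width: 0.3
finger_force: 0.0
t: 12.82
tcp_pos: [470.2, 113.5, 66.7]
tcp_rot: [180.0, 0.0, -5.0]
wrist_force: [0.7, 0.4, 0.4]
width: -0.1
finger_force: 0.0
```

```bash
python3 - <<'E'
from h import *
f=grab_frame("scene");s=get_state();print(s["tcp_pos"],s["wrist_force"])
p=proj(f,[s["tcp_pos"],[481.3,110.5,113]]);print(p)
x,y=p[0].astype(int);im=f["color"][y-35:y+25,x-40:x+40]
cv2.imwrite("pics/k.png",cv2.resize(im[:,:,::-1],(800,600),interpolation=cv2.INTER_NEAREST)); print(x-40,y-35)
E
```

```text
[470.20064726 113.58308794  66.73225181] [ 0.43501459 -0.43252128  0.39847006]
[[333.62730435 206.2240394 ]
 [331.34494874 192.46252299]]
293 171
```

View pics/k.png

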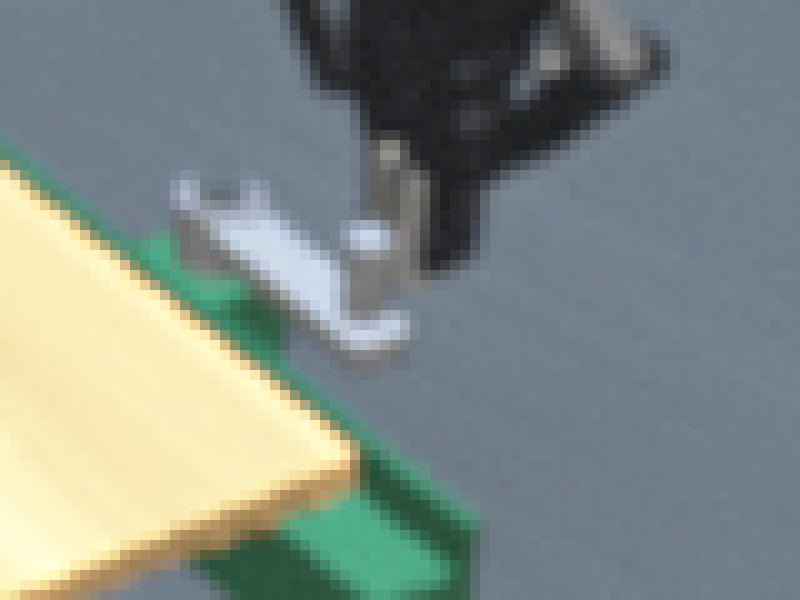

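The finger tip is at (420,275) and is already pushing the pin, whose top is at (367,235). It overlaps the pin well in height. The board front is seated low against the lip. Now I'll follow the arc.

```bash
python3 -m jog '[6.4,0.3,0,-0.12,6.4,-0.4,0,-0.12,6.3,-1,0,-0.12,6.2,-1.7,0,-0.12,0,0,0,0]'
python3 -m jog '[6,-2.3,0,-0.1,5.8,-2.9,0,-0.1,5.4,-3.4,0,-0.1,5.1,-3.9,0,-0.1,0,0,0,0]'
python3 -m jog '[4.7,-4.4,0,-0.1,4.2,-4.9,0,-0.1,3.7,-5.3,0,-0.1,3.1,-5.6,0,-0.1,0,0,0,0]'
```

```text
t: 13.28
tcp_pos: [496.0, 110.8, 66.7]
tcp_rot: [-180.0, -0.0, -32.8]
wrist_force: [-0.4, 0.1, -0.2]
width: 0.1
finger_force: 0.0
t: 13.7
tcp_pos: [517.9, 97.9, 66.7]
tcp_rot: [180.0, -0.0, -55.5]
wrist_force: [0.7, 0.5, 0.6]
width: 0.0
finger_force: 0.0
t: 14.12
tcp_pos: [533.3, 77.7, 66.8]
tcp_rot: [-180.0, -0.0, -78.3]
wrist_force: [0.0, -1.0, 0.3]
width: 0.3
finger_force: 0.0
```

```bash
python3 -m jog '[2.6,-5.9,0,-0.1,2,-6.1,0,-0.1,1.3,-6.3,0,-0.1,0.7,-6,0,0,0,0,0,0]'
python3 -m jog '[0,-2,0,0,0,0,0,0]'
python3 -m jog '[0,-2,0,0,0,0,0,0]'
```

```text
t: 14.53
tcp_pos: [539.6, 54.7, 66.8]
tcp_rot: [-180.0, 0.1, -95.1]
wrist_force: [-1.4, 3.4, 0.9]
width: 0.2
finger_force: 1.9
t: 14.7
tcp_pos: [539.7, 54.5, 66.8]
tcp_rot: [-180.0, 0.3, -95.1]
wrist_force: [-2.6, 9.3, 1.8]
width: 0.1
finger_force: 4.7
t: 14.87
tcp_pos: [539.7, 54.4, 66.8]
tcp_rot: [-180.0, 0.4, -95.1]
wrist_force: [-4.2, 15.7, 1.8]
width: 0.3
finger_force: 7.6
```

The keeper stalls against its end stop at about 1.6 rad. I'll retreat and check with the cameras.

```bash
python3 -m jog '[0,6,0,0,0,10,0,0,0,6,10,0,0,0,35,0,0,0,40,0,0,0,40,0,0,0,0,0]'
python3 -m jog '[-25,30,0,0,-25,30,0,0,-25,30,0,0,-25,30,0,0,-25,30,0,0,-25,30,0,0,-25,30,0,0,0,0,0,0]'
python3 - <<'E'
from h import *
f=grab_frame("top");h=cv2.cvtColor(f["color"],cv2.COLOR_RGB2HSV)
pv=np.array([476.8,49.5]);a=np.radians(9.6);ey=np.array([np.sin(a),np.cos(a)]);ex=np.array([ey[1],-ey[0]])
O=pv+100*ex
pr=lambda xy,z:proj(f,[[*(O+xy[0]*ex+xy[1]*ey),z]])[0]
for n,p in dict(bar_along=[(-70,0),(-50,0)],woodnear=[(-50,20),(-50,-20)],old=[(-100,40),(-102,30)]).items():
    print(n,[h[int(round(pr(q,88)[1])),int(round(pr(q,88)[0]))].tolist() for q in p])
# steel pixels in keeper region -> bar direction
g=cv2.inRange(h,(0,0,110),(180,60,255)); yx=np.argwhere(g); P=cast(f,yx[:,::-1].astype(float),88)-O; q=np.c_[P@ex,P@ey]
q=q[(q[:,0]>-115)&(q[:,0]<-20)&(abs(q[:,1])<75)]; print(len(q),q.min(0),q.max(0),q.mean(0))
# board extents at z74
w=cv2.inRange(h,(10,40,120),(30,255,255)); n=cv2.findNonZero(w)[:,0].astype(float);P=cast(f,n,74)-O;r=np.c_[P@ex,P@ey]
r=r[(abs(r[:,0])<40)&(abs(r[:,1])<108)];print("board y",np.percentile(r[:,1],[.5,99.5]))
# parts
d=(h[:,:,2]<110)&(h[:,:,1]<90)
for nm,z in(("dark",98),("grey",89)):
    m=d if nm=="dark" else g>0
    P=cast(f,np.argwhere(m)[:,::-1].astype(float),z)-O;k=np.c_[P@ex,P@ey];k=k[(k[:,0]>8)&(k[:,0]<70)&(abs(k[:,1])<80)];print(nm,len(k),k.mean(0) if len(k) else 0)
print(get_state()["tcp_pos"],get_state()["wrist_force"])
E
```

```text
t: 15.45
tcp_pos: [544.4, 72.0, 201.9]
tcp_rot: [-179.1, 0.2, -95.3]
wrist_force: [1.1, 0.4, 1.5]
width: -0.1
finger_force: 0.0
t: 16.12
tcp_pos: [361.7, 285.9, 192.6]
tcp_rot: [-180.0, 0.1, -95.1]
wrist_force: [0.5, -0.9, -0.1]
width: -0.3
finger_force: 0.0
bar_along [[108, 34, 166], [106, 34, 167]]
woodnear [[20, 67, 190], [21, 69, 189]]
old [[104, 50, 102], [103, 48, 102]]
183 [-111.44517534  -74.36566102] [-28.11078355  72.59004081] [-69.02123559   0.32059689]
board y [-87.33760077 107.0375415 ]
dark 91 [ 36.62550348 -39.83077655]
grey 224 [39.02403475 11.13030872]
[363.1716072  284.0968256  192.67183102] [ 0.37702131 -0.62042384  0.41006329]
```

```bash
python3 -c "
from cell import *
print(sign_off())"
```

```text
the job is handed in; nothing more can be done
None
```

I handed the job in at about 16 s. The board was stopped at its notch walls, the keeper was square across it against its stop, and the camera showed the gear in its place. I had no clear final check on the bearing or the bystanders.

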